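# Lock off the lathe for a chuck change

### The job

Make the lathe safe for changing the chuck. First pull the safety key out of the switch box and lay it in the wooden tray; only then lock the spindle: pull the index knob on top of the headstock up out of its shallow parking notch, give it a quarter turn so that it lines up with the deep slot, and push it down fully home. Leave the glue bottle, bowl and chuck key where they are.

Things in the scene. Friction and masses are not known exactly. Their poses are not given: they have to be found in the camera images.
- lathe: Bench-top lathe, dark cast iron and bright steel, fixed. Origin on the bench under the headstock's centre (130 mm in x, 150 in y, flat top 225 mm up). Own y is the spindle axis, 175 mm up: 100 mm handwheel at y +90 to +110 mm; chuck and half-turned bowl (122 mm across) at y -103 to -212. Bed 75 mm high, 110 wide, to y -515; tailstock at y -350 to -540, 235 mm high. The robot is at its -x side.
- collar: Bright steel round collar of the index pin on the middle of the headstock's top: 54 mm across at the foot, 27 mm tall. Origin at the centre of its foot, z up along the pin. Two crossing slots 11 mm wide cut its rim: the shallow parking notch along own x (floor 8 mm below the rim) and the deep slot along own y (down to the foot). Its yaw on the lathe varies.
- knob_grip (a point): Centre of the index knob's grip: an aluminium wing bar 64 mm long (own x), 16 mm wide (own y: grasp across this), 26 mm tall, on a 16 mm round neck above the collar. Own z is up, along the pin. 62 mm above the collar's foot when home, 78 mm when parked. A cross pin (43 mm long, 6 mm thick) through the neck, parallel to the wing bar, rides in the collar's slots.
- index_pin (a joint): Height the index knob and pin are pulled up, m: 0 = fully home (spindle locked), 0.016 to 0.018 = parked in the shallow notch (start), 0.024 or more = cross pin clear of the rim and free to turn, 0.032 = upper stop. A friction ring (about 4 N) holds it at any height: it does not drop by itself. Only in the deep slot can it go below 0.016.
- index_knob (a joint): Turn of the index knob on the collar, rad, counter-clockwise from above: 0 = wing along the shallow notch (start, within 0.06), +1.571 or -1.571 = along the deep slot (either way serves; enters within about 0.1 rad), stops at +-1.75. Turning takes about 0.06 N m. Inside a slot it cannot turn (0.15 rad of play in the notch).
- spindle (a joint): Turn of the spindle with chuck and handwheel, rad. One of eight index holes stands under the pin at 0 (within 0.04 at the start) and lets the pin in if within about 0.06; belt drag (0.6 N m) holds it unless it is knocked. It need not be turned.
- switch_box: Grey switch box fixed to the bench, 90 mm in own x, 150 in own y, 75 tall; speed dial and two flat buttons (up to 13 mm high) on the -y part of its top. Origin at the centre of its underside. The key's socket is a black boss at own x 0, y +35 mm, its mouth 80 mm above the bench; slot 33 by 11 mm, long along x, 40 mm deep.
- key: Black safety key, 76 mm long, 60 g: flat bow 56 mm (own x) by 14 (own y: grasp across this) by 38 tall, shoulder 40 by 16, tongue 30 by 8 by 34 long bevelled at the tip: let go upright it falls to own -y. Origin at the tongue's tip, own z towards the bow. In the socket: upright, tip 46 mm above the bench. A sprung ball catches a notch in the tongue: 7 to 11 N straight up frees it; out after 34 mm.
- key_grip (a point): Middle of the key's bow, 58 mm from the tongue's tip; axes as the key's.
- tray: Shallow open plywood tray fixed to the bench, 140 mm in own x, 200 mm in own y, 35 mm tall, walls and floor 7 mm. Origin at the centre of its underside.
- glue: Bystander: white glue bottle, 60 mm across, 170 mm tall, beyond the handwheel; origin under its centre.
- bowl: Bystander: finished dark wooden bowl, 130 mm across, 50 mm tall, standing on the bench at the handwheel end, on the robot's side; origin under its centre.
- chuck_key: Bystander: steel T-handled chuck key, 130 mm long, 100 mm across the handle, lying flat near the tailstock; origin on the bench at its handle.

How it is judged:
By the outcome, as a careful person would: the job done as asked, in the order asked, and still so for the second after the job is handed in, with the robot touching nothing.
It also fails if it takes over 61 s, if anything falls off the work surface, if the arm or the gripper's body presses on something with over 40 N, if the wrist force passes 120 N, or if a joint passes its speed limit or range.

### The arm

A 7-joint arm with a two-finger parallel gripper is mounted at the origin on the work surface. World frame = base frame: x ahead of the robot, y to its left, z up, the work surface at z = 0. Lengths are in m, angles in rad, forces in N, time in s.
With the tool pointing down it reaches from about 0.425 to 0.875 m from the base axis. Payload 9.9 kg.
Tool frame: the origin (TCP) lies midway between the tips of the shut fingers; the grasp point (between the pads) lies 19 mm behind it; z points along the fingers, y is the line along which they close (so a half turn about z gives the same grasp; the last joint's range is limited). The gripper opens to 85 mm and grips with 20 to 120 N. Pads are 22 mm wide; open, the fingers measure 114 mm over their backs; the gripper's body (76 mm by 85 mm) begins 54 mm behind the grasp point. The pads swing forward as they close: fully open they stand 13 mm farther back than shut.
Start: joints at [-1.408, 0.576, 0.025, 1.437, -0.015, 1.129, -0.057], TCP at [0.165, 0.655, 0.231] pointing down, gripper open.
Joint ranges: [-2.76, 2.76], [-0.34, 2.15], [-1.52, 1.57], [0.19, 2.46], [-1.09, 4.23], [0.17, 1.99], [-2.82, 2.82]. Speed limits (rad/s): [2.22, 2.22, 3.01, 3.01, 3.14, 3.14, 3.14].

### API

Orientations are given as a unit quaternion [x, y, z, w].
In Python, from station import ctrl gives the robot as it stands.
- The arm moves only by the tool run_rows, called after ">>>" as name(argument=value, ...), one argument or row to a line, values as JSON. Schema: {"type":"object","properties":{"ticks":{"type":"array","items":{"type":"array","prefixItems":[{"type":"number"},{"type":"array","items":{"type":"number"},"minItems":3,"maxItems":3},{"type":"array","items":{"type":"number"},"minItems":3,"maxItems":3}],"minItems":3,"maxItems":3},"minItems":1,"maxItems":10},"squeeze":{"type":"number"},"only":{"type":"string"},"quiet":{"type":"boolean"},"lines":{"type":"string"}},"required":["ticks"],"additionalProperties":false}. ticks is a list of rows, 1 to 10 of them, each written [opening, [dx, dy, dz], [rx, ry, rz]]: the opening from 0.0 (shut) to 1.0 (fully open), then dx, dy, dz in mm, then a rotation vector rx, ry, rz in units of 0.25 rad; each row is the pose to reach, as a shift and turn from the pose commanded when the call began, along the tool's axes at that moment; what a row does not reach only later rows make up. A row lasts 1/10 s, in which the tool goes at most 0.05 m and 0.15 rad, less where a joint would pass 70% of its speed; a pose out of reach is approached as far as the arm can. The fingers move at their own pace and stop on an object; squeeze is the grip in N (left out, the last holds). Time passes only in rows, so rows that do not move let the fingers close. The tool returns the time, the measured TCP pose, the force, the opening and the grip force at its end. only (a regular expression) keeps the lines of the reply that match it, lines (a string "A,B") keeps lines A to B, and quiet returns only ok. Input that does not fit is refused with a message, and nothing moves.
- ctrl.get_obs(): the state, without advancing time (a new reading comes with each control period).
- ctrl.grab_frame(name): name is "scene" or "top" or "wrist"; returns a dict with "color" (384x512x3 uint8, red, green, blue), "mtx" (3x3 intrinsics, pixels), "R" (3x3) and "t" (3): a world point X has camera coordinates R X + t; the wrist camera has in their place "tool_from_camera" (4x4, takes a point from camera to tool coordinates, whose origin is the TCP and whose axes are the flange's). Camera axes: x right, y down, z forward; pixel columns grow to the right and rows downward; lengths in m; the calibration is good to about 2 mm. A picture is of the moment at which its call begins: read the wrist's pose just before it. There is no depth.
- ctrl.close_job(): hands the job in; it is judged then, once.
The state is a dict: "time_s": time; "joint_positions": joint angles; "joint_vel": joint speeds; "joint_efforts": joint torques, N m; "position": TCP position; "ee_rot": TCP orientation; "wrist_force": force on the tool from outside, world axes, zero at the start; "moment": the same for the moment, N m; "width": opening from 0.0 (shut) to 1.0 (fully open); "gripper_force": force on a finger pad.
Only numpy, scipy, OpenCV 4.12 (cv2) and the standard library are available. Lean on these libraries where they do the work, as an engineer would, in place of code of your own. Each camera call takes 0.05 s, during which the arm holds its last target. There are 200 camera calls.

## Working session

There is one attempt and no reset: what is moved stays moved. The work goes in short steps, Python scripts to look and compute and a tool call to move; the robot and the scene stay as the last step left them, time stands still between calls to the robot, and variables do not carry over. Pictures are saved under pics/ and viewed, at most 10 in all, crops included, and the job is handed in when it is done.

```bash
ls; mkdir -p pics; python3 - <<'E'
from station import ctrl
import cv2,numpy as np,pickle
o=ctrl.get_obs();print(o['time_s'],o['position'],o['ee_rot'])
d={}
for n in("scene","top","wrist"):
    f=ctrl.grab_frame(n);d[n]=f;cv2.imwrite(f'pics/{n}0.png',f['color'][:,:,::-1])
    if 'R' in f: print(n,-f['R'].T@f['t'])
pickle.dump((o,d),open('f0.pkl','wb'))
a=cv2.resize(d['top']['color'],(800,600),interpolation=cv2.INTER_CUBIC);cv2.imwrite('pics/top0b.png',a[:,:,::-1])
a=cv2.resize(d['scene']['color'],(800,600),interpolation=cv2.INTER_CUBIC);cv2.imwrite('pics/scene0b.png',a[:,:,::-1])
E
```

```text
pics
station.py
0.0 [0.16476136 0.65411421 0.23044253] [ 1.23052289e-01  9.92399846e-01 -8.22623938e-04 -5.99729872e-05]
scene [ 0.45393391 -0.87179192  0.97066016]
top [ 0.34057165 -0.01083521  1.46252344]
```

View pics/top0b.png

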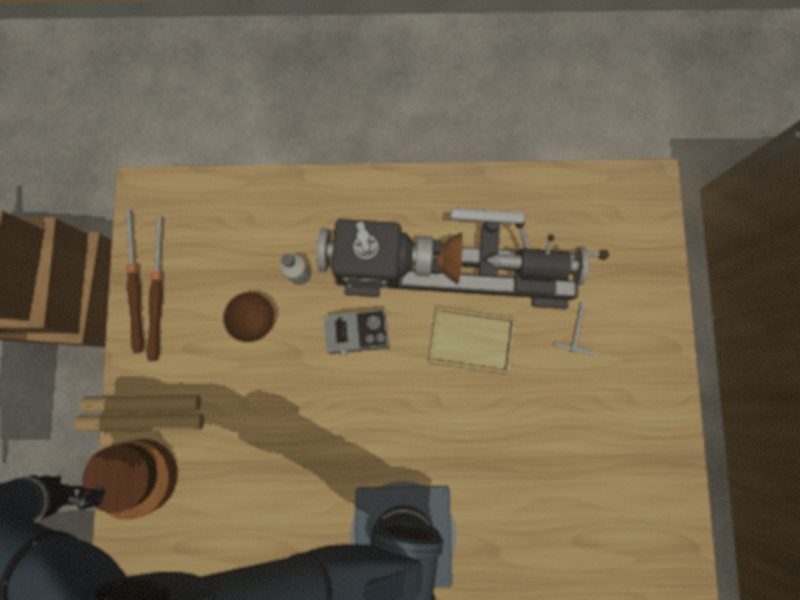

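View pics/scene0b.png

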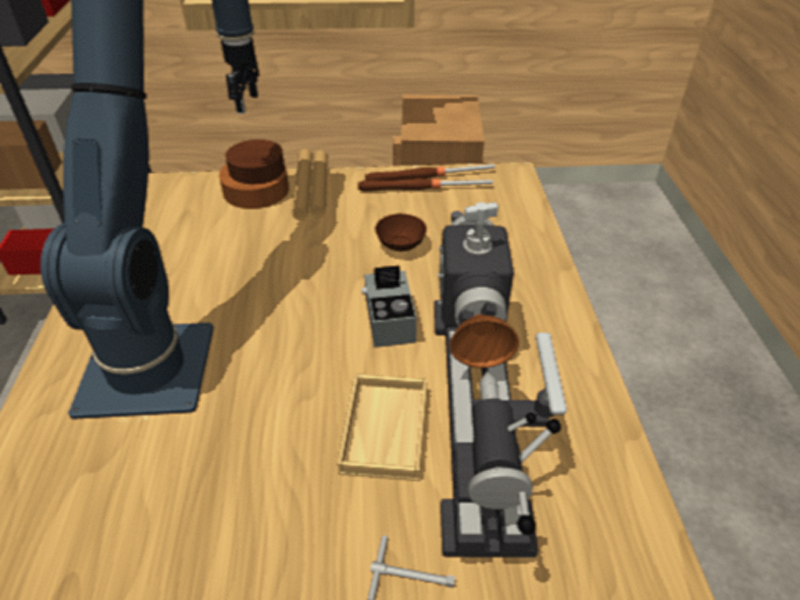

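The top view (800x600 scale) shows the knob at (366,240), key at (341,330), tray centre at (470,339) and box at (357,331). The scene view shows the key at (387,276) and the knob at (480,215).

```bash
cat > h.py <<'E'
import numpy as np,cv2,pickle
from scipy.spatial.transform import Rotation as Rn
def cam(f,o=None):
    "returns K, R_wc (cam->world), centre"
    if 'R' in f: return np.array(f['mtx']),np.array(f['R']).T,-np.array(f['R']).T@f['t']
    T=np.eye(4);T[:3,:3]=Rn.from_quat(o['ee_rot']).as_matrix();T[:3,3]=o['position']
    T=T@f['tool_from_camera'];return np.array(f['mtx']),T[:3,:3],T[:3,3]
def onplane(f,uv,z,o=None):
    K,R,c=cam(f,o);d=R@np.linalg.solve(K,[*uv,1]);return c+d*(z-c[2])/d[2]
def tri(views):
    A=np.zeros((3,3));b=np.zeros(3)
    for f,uv,o in views:
        K,R,c=cam(f,o);d=R@np.linalg.solve(K,[*uv,1]);d/=np.linalg.norm(d);P=np.eye(3)-np.outer(d,d);A+=P;b+=P@c
    return np.linalg.solve(A,b)
def delta(o,p,yaw=None):
    "tool-axis shift and rotvec to TCP p, pointing down, tool y along world angle yaw (mod pi)"
    R=Rn.from_quat(o['ee_rot']);d=R.inv().apply(np.array(p)-o['position'])
    if yaw is None: return d,None
    best=None
    for k in(0,np.pi):
        y=np.array([np.cos(yaw+k),np.sin(yaw+k),0]);z=np.array([0,0,-1]);x=np.cross(y,z)
        r=(R.inv()*Rn.from_matrix(np.stack([x,y,z],1))).as_rotvec()
        if best is None or np.linalg.norm(r)<np.linalg.norm(best): best=r
    return d,best
E
python3 - <<'E'
from h import *
o,d=pickle.load(open('f0.pkl','rb'))
s=512/800.
t=d['top'];print(t['mtx'],d['wrist']['tool_from_camera'].round(3),d['wrist']['mtx'])
for n,uv,z in[('key',(341,330),.12),('knob',(366,240),.303),('tray',(470,339),.035),('boxc',(357,331),.075),('bowl',(249,316),.05),('glue',(288,260),.17)]:
    print(n,onplane(t,np.array(uv)*s,z).round(3))
for n,z,c in[('tray',.035,[(435,305),(513,318),(506,372),(429,361)]),('box',.075,[(325,312),(384,308),(389,347),(328,354)])]:
    for q in c: print(n,onplane(t,np.array(q)*s,z).round(3))
R=Rn.from_quat(o['ee_rot']).as_matrix();print(R.round(3))
E
```

```text
[[368.65142513   0.         259.92548658]
 [  0.         368.65142513 194.02780961]
 [  0.           0.           1.        ]] [[-0.001 -0.948 -0.318  0.082]
 [ 1.    -0.001 -0.    -0.   ]
 [-0.    -0.318  0.948 -0.142]
 [ 0.     0.     0.     1.   ]] [[312.47185847   0.         257.00420243]
 [  0.         312.47185847 192.968311  ]
 [  0.           0.           1.        ]]
key [0.489 0.137 0.12 ]
knob [0.655 0.066 0.303]
tray [ 0.47  -0.174  0.035]
boxc [0.49  0.104 0.075]
bowl [0.535 0.373 0.05 ]
glue [0.647 0.254 0.17 ]
tray [ 0.557 -0.089  0.035]
tray [ 0.521 -0.283  0.035]
tray [ 0.387 -0.26   0.035]
tray [ 0.417 -0.07   0.035]
box [0.538 0.181 0.075]
box [0.546 0.038 0.075]
box [0.45  0.027 0.075]
box [0.436 0.174 0.075]
[[-0.97   0.244 -0.   ]
 [ 0.244  0.97  -0.002]
 [-0.    -0.002 -1.   ]]
```
Current TCP (0.165,0.654,0.230). Box centre (0.49,0.104). Camera at tool +x 0.082, looking tilted toward... camera optical axis in tool = (-0.318,0,0.948): camera is offset at tool +x 82mm, tilts back to -x. Image down (cam y) = -x tool. With tool x = world -x, camera is on the robot side, looking outward +x. Camera centre 0.142 behind TCP.

The rows are not in the units I measure in: shifts go in mm and turns go in units of 0.25 rad. I convert before sending: -0.56 m is -560, -0.46 m is -460, -0.246 rad is -0.984.

>>> run_rows(
  ticks=[
    [0.6,[-30,-20,-30],[0,0,0]],
    [0.6,[-560,-460,-220],[0,0,-0.984]],
    [0.6,[-560,-460,-220],[0,0,-0.984]],
    [0.6,[-560,-460,-220],[0,0,-0.984]],
    [0.6,[-560,-460,-220],[0,0,-0.984]],
    [0.6,[-560,-460,-220],[0,0,-0.984]],
    [0.6,[-560,-460,-220],[0,0,-0.984]],
    [0.6,[-560,-460,-220],[0,0,-0.984]],
    [0.6,[-560,-460,-220],[0,0,-0.984]],
    [0.6,[-560,-460,-220],[0,0,-0.984]],
  ],
  squeeze=40,
)

```text
time_s: 1.15
position: [0.4458, 0.2757, 0.3815]
ee_rot: [0.0, 1.0, 0.0, 0.0]
wrist_force: [0.8, 0.0, 0.2]
width: 0.601
gripper_force: 0.0
```

```bash
python3 - <<'E'
from h import *; from station import ctrl
o=ctrl.get_obs();d,r=delta(o,[.6,.09,.45],np.pi/2);print(d.round(3),r.round(3))
E
```

```text
[-0.154 -0.186 -0.068] [ 0.     0.    -0.001]
```

>>> run_rows(
  ticks=[
    [0.6,[-150,-190,-70],[0,0,0]],
    [0.6,[-150,-190,-70],[0,0,0]],
    [0.6,[-150,-190,-70],[0,0,0]],
    [0.6,[-150,-190,-70],[0,0,0]],
    [0.6,[-150,-190,-70],[0,0,0]],
    [0.6,[-150,-190,-70],[0,0,0]],
    [0.6,[-150,-190,-70],[0,0,0]],
  ],
)

```text
time_s: 1.85
position: [0.5955, 0.0861, 0.4505]
ee_rot: [0.002, 1.0, -0.0, -0.0]
wrist_force: [-0.3, 0.2, 0.2]
width: 0.601
gripper_force: 0.0
```

```bash
python3 - <<'E'
from h import *; from station import ctrl
o=ctrl.get_obs();f=ctrl.grab_frame('wrist');pickle.dump((o,f),open('f1.pkl','wb'))
print(o['position'],np.abs(o['joint_vel']).max())
cv2.imwrite('pics/w1.png',cv2.resize(f['color'],(800,600),interpolation=cv2.INTER_CUBIC)[:,:,::-1])
E
```

```text
[0.59545874 0.08614368 0.45049388] 0.03999434714073104
```

View pics/w1.png

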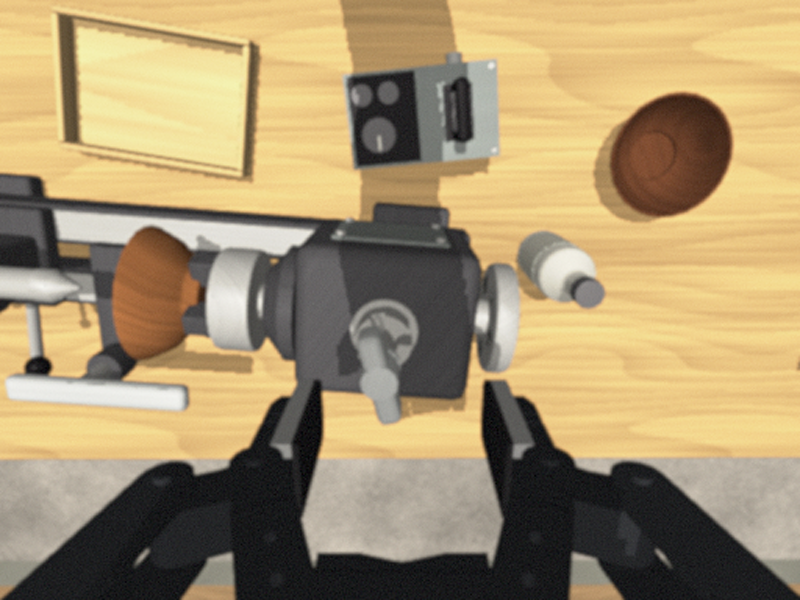

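The wrist view shows box top corners near (346,74), (496,60), (500,153), (353,168), the key bow near (460,108), the collar at (383,333), and the wing bar running from (366,335) to (392,418).

```bash
python3 - <<'E'
from h import *
o,f=pickle.load(open('f1.pkl','rb'));c=f['color']
a=c[30:115,215:325];b=c[185:275,205:305]
A=cv2.resize(a,None,fx=5,fy=5,interpolation=cv2.INTER_CUBIC);B=cv2.resize(b,None,fx=2.4*2,fy=2.4*2,interpolation=cv2.INTER_CUBIC)
B=cv2.resize(c[185:275,210:255+35],None,fx=3,fy=3,interpolation=cv2.INTER_CUBIC)
im=np.zeros((600,800,3),np.uint8);im[:425,:550]=A;im[:270,555:795]=B
cv2.imwrite('pics/crop1.png',im[:,:,::-1])
E
```

```text
(no output)
```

View pics/crop1.png

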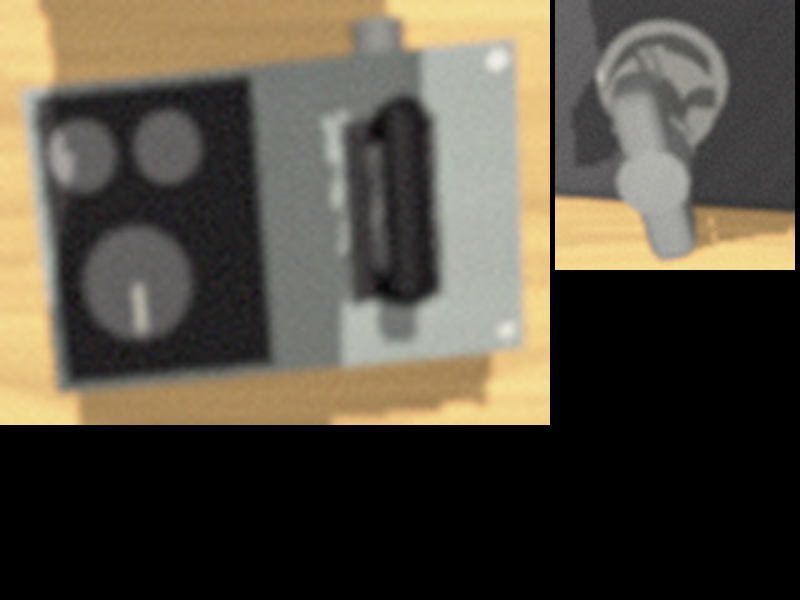

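The crop shows the box corners at (25,92), (513,42), (522,345), (62,390), the bow top from (403,100) to (410,300), and the wing from (637,98) to (675,252) with its cap at (653,182).

```bash
python3 - <<'E'
from h import *
o,f=pickle.load(open('f1.pkl','rb'))
A=lambda u,v:(215+u/5-.4,30+v/5-.4);B=lambda u,v:(210+(u-555)/3-.33,185+v/3-.33)
P=np.array([onplane(f,A(*q),.075,o) for q in[(25,92),(513,42),(522,345),(62,390)]]);print(P.round(4))
c=P.mean(0);yd=(P[1]+P[2]-P[0]-P[3])[:2];xd=(P[2]+P[3]-P[0]-P[1])[:2]
y=np.arctan2(-yd[0],yd[1]);x=np.arctan2(xd[1],xd[0]);print('box',c,'yaw',y,x,np.linalg.norm(yd)/2,np.linalg.norm(xd)/2)
print('sock',c[:2]+.035*np.array([-np.sin(y),np.cos(y)]))
k=[onplane(f,A(*q),.12,o) for q in[(403,103),(410,300)]];print('key',k,sum(k)/2)
w=[onplane(f,B(*q),.316,o) for q in[(637,98),(675,252)]];print('wing',w,sum(w)/2,np.linalg.norm(w[1]-w[0]),np.arctan2(*(w[1]-w[0])[1::-1]))
print('cap',onplane(f,B(653,182),.316,o),'collar',onplane(f,B(665,82),.252,o))
T=np.array([onplane(f,(u*.64,v*.64),.035,o) for u,v in[(55,10),(257,40),(250,178),(62,143)]]);print('tray',T.round(3),T.mean(0))
o0,d=pickle.load(open('f0.pkl','rb'));s=.64
print('key tri',tri([(f,A(406,200),o),(d['scene'],(387*s,268*s),None),(d['top'],(341*s,329*s),None)]))
print('cap tri',tri([(f,B(653,182),o),(d['scene'],(481*s,212*s),None),(d['top'],(363*s,234*s),None)]))
E
```

```text
[[0.4553 0.0301 0.075 ]
 [0.4424 0.1769 0.075 ]
 [0.5294 0.1846 0.075 ]
 [0.5424 0.0382 0.075 ]]
box [0.49239482 0.10743615 0.075     ] yaw 0.08843604721057828 0.09070036243374092 0.14717426608779613 0.08739608067971383
sock [0.48930359 0.14229937]
key [array([0.46371829, 0.13943496, 0.12      ]), array([0.51547721, 0.14319158, 0.12      ])] [0.48959775 0.14131327 0.12      ]
wing [array([0.630659  , 0.06664055, 0.316     ]), array([0.68714788, 0.0780743 , 0.316     ])] [0.65890344 0.07235743 0.316     ] 0.05763439656528954 0.19970903118817127
cap [0.66064853 0.07115451 0.316     ] collar [0.65101706 0.0731773  0.252     ]
tray [[ 0.39  -0.261  0.035]
 [ 0.418 -0.061  0.035]
 [ 0.555 -0.082  0.035]
 [ 0.517 -0.283  0.035]] [ 0.46975139 -0.17161144  0.035     ]
key tri [0.49049895 0.13916253 0.12031975]
cap tri [0.66604837 0.07103427 0.30332887]
```

Scaled: 0.29 m is 290, 0.105 m is 105, -0.09 rad is -0.36.

>>> run_rows(
  ticks=[
    [0.45,[105,56,290],[0,0,-0.36]],
    [0.45,[105,56,290],[0,0,-0.36]],
    [0.45,[105,56,290],[0,0,-0.36]],
    [0.45,[105,56,290],[0,0,-0.36]],
    [0.45,[105,56,290],[0,0,-0.36]],
    [0.45,[105,56,290],[0,0,-0.36]],
    [0.45,[105,56,290],[0,0,-0.36]],
    [0.45,[105,56,290],[0,0,-0.36]],
    [0.45,[105,56,290],[0,0,-0.36]],
  ],
  squeeze=60,
)

```text
time_s: 2.8
position: [0.49, 0.1446, 0.1616]
ee_rot: [-0.045, 0.999, 0.0, 0.0]
wrist_force: [0.2, 0.3, 0.5]
width: 0.451
gripper_force: 0.0
```

```bash
python3 - <<'E'
from h import *; from station import ctrl
o=ctrl.get_obs();f=ctrl.grab_frame('wrist');pickle.dump((o,f),open('f2.pkl','wb'))
d,r=delta(o,[.4898,.1416,.089],np.pi/2+.09);print(o['position'],d.round(4),r.round(3))
cv2.imwrite('pics/w2.png',f['color'][:,:,::-1])
E
```

```text
[0.48998303 0.14456912 0.16163279] [ 0.0005 -0.003   0.0726] [0.    0.001 0.001]
```

View pics/w2.png

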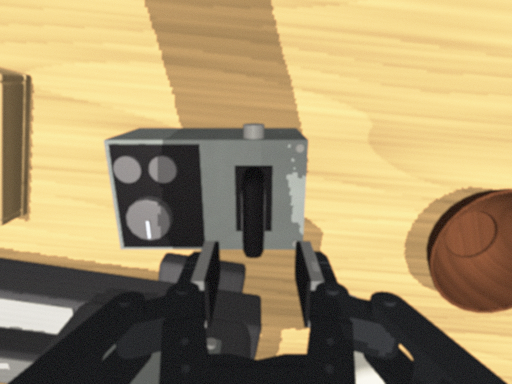

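The wrist view has the key bow centred at column 253 and the finger gap at 258, which agrees with the 3 mm y correction. Descending and gripping.

>>> run_rows(
  ticks=[
    [0.45,[0,-3,30],[0,0,0]],
    [0.45,[0,-3,60],[0,0,0]],
    [0.45,[0,-3,72],[0,0,0]],
    [0.45,[0,-3,72],[0,0,0]],
    [0,[0,-3,72],[0,0,0]],
    [0,[0,-3,72],[0,0,0]],
    [0,[0,-3,72],[0,0,0]],
    [0,[0,-3,72],[0,0,0]],
    [0,[0,-3,72],[0,0,0]],
  ],
  squeeze=60,
)

```text
time_s: 3.75
position: [0.4913, 0.1409, 0.0904]
ee_rot: [-0.045, 0.999, 0.0, 0.001]
wrist_force: [0.1, -0.5, 7.0]
width: 0.154
gripper_force: 58.8
```

Scaled: -0.08 m is -80, -0.07 m is -70.

>>> run_rows(
  ticks=[
    [0,[0,0,-4],[0,0,0]],
    [0,[0,0,-8],[0,0,0]],
    [0,[0,0,-14],[0,0,0]],
    [0,[0,0,-25],[0,0,0]],
    [0,[0,0,-45],[0,0,0]],
    [0,[0,0,-70],[0,0,0]],
    [0,[0,0,-80],[0,0,0]],
    [0,[0,0,-80],[0,0,0]],
  ],
  squeeze=80,
)

```text
time_s: 4.55
position: [0.4907, 0.1408, 0.1705]
ee_rot: [-0.045, 0.999, 0.0, 0.001]
wrist_force: [-0.1, -1.0, -1.1]
width: 0.151
gripper_force: 79.4
```

```bash
python3 - <<'E'
from h import *; from station import ctrl
o=ctrl.get_obs();f=ctrl.grab_frame('wrist');g=ctrl.grab_frame('scene')['color']
im=np.zeros((600,800,3),np.uint8);im[:384,:512]=f['color'];im[384:600,:288]=cv2.resize(g[120:260,190:377],(288,216))
cv2.imwrite('pics/w3.png',im[:,:,::-1])
d,r=delta(o,[.47,-.172,.17],np.pi/2-.14);print(d.round(4),r.round(3))
E
```

```text
[ 4.850e-02 -3.097e-01  1.000e-04] [0.001 0.002 0.229]
```

View pics/w3.png

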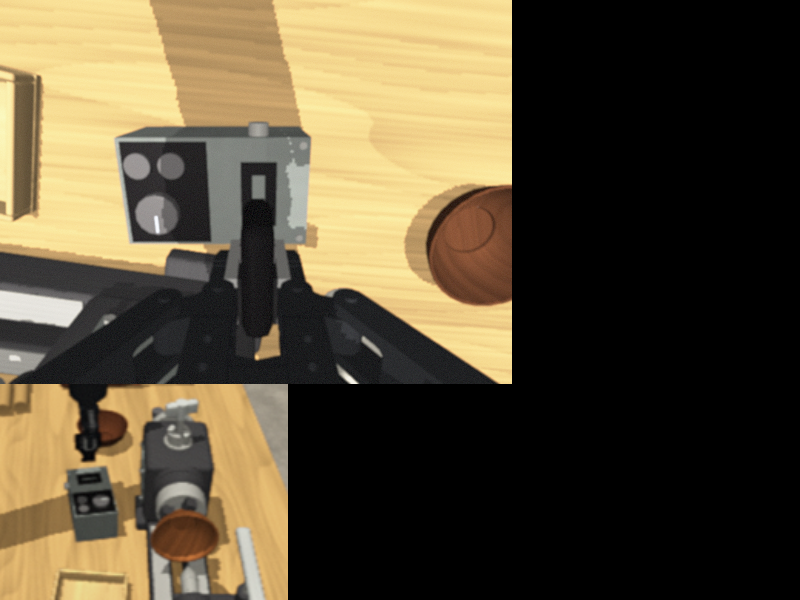

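The key is out of the socket and held upright in the fingers. Carrying it over the tray.

>>> run_rows(
  ticks=[
    [0,[47,-300,0],[0,0,1]],
    [0,[47,-300,0],[0,0,1]],
    [0,[47,-300,0],[0,0,1]],
    [0,[47,-300,0],[0,0,1]],
    [0,[47,-300,0],[0,0,1]],
    [0,[47,-300,0],[0,0,1]],
    [0,[47,-300,0],[0,0,1]],
    [0,[47,-300,0],[0,0,1]],
    [0,[47,-300,0],[0,0,1]],
  ],
)

```text
time_s: 5.55
position: [0.4698, -0.1611, 0.1681]
ee_rot: [0.08, 0.997, 0.0, -0.001]
wrist_force: [-0.5, 0.9, -1.1]
width: 0.154
gripper_force: 79.6
```

```bash
python3 - <<'E'
from h import *; from station import ctrl
o=ctrl.get_obs()
d,r=delta(o,[.47,-.162,.0535],np.pi/2-.16);print(d.round(4),r.round(3))
E
```

```text
[-0.0005 -0.001   0.1146] [ 0.001 -0.002  0.   ]
```

>>> run_rows(
  ticks=[
    [0,[0,0,40],[0,0,0]],
    [0,[0,0,80],[0,0,0]],
    [0,[0,0,105],[0,0,0]],
    [0,[0,0,114],[0,0,0]],
    [0,[0,0,115],[0,0,0]],
  ],
)

```text
time_s: 6.05
position: [0.4698, -0.1608, 0.0531]
ee_rot: [0.079, 0.997, 0.0, -0.001]
wrist_force: [-0.3, -1.0, -0.3]
width: 0.149
gripper_force: 79.6
```

>>> run_rows(
  ticks=[
    [0.4,[0,0,0],[0,0,0]],
    [0.8,[0,0,0],[0,0,0]],
    [1,[0,0,0],[0,0,0]],
    [1,[0,0,0],[0,0,0]],
    [1,[0,0,0],[0,0,0]],
    [1,[0,0,-20],[0,0,0]],
    [1,[0,0,-50],[0,0,0]],
    [1,[0,0,-90],[0,0,0]],
    [1,[0,0,-130],[0,0,0]],
    [1,[0,0,-160],[0,0,0]],
  ],
)

```text
time_s: 7.05
position: [0.4703, -0.1627, 0.2165]
ee_rot: [0.08, 0.997, -0.0, 0.001]
wrist_force: [0.9, 0.5, 0.1]
width: 1.002
gripper_force: 0.0
```

```bash
python3 - <<'E'
from h import *; from station import ctrl
o=ctrl.get_obs();f=ctrl.grab_frame('wrist')
cv2.imwrite('pics/w4.png',f['color'][:,:,::-1]);print(o['position'])
E
```

```text
[ 0.47031309 -0.16269118  0.21651098]
```

View pics/w4.png

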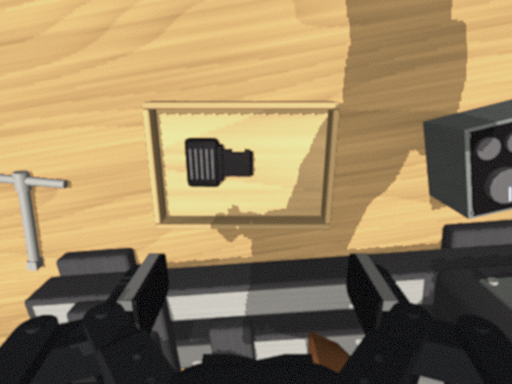

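The key lies flat inside the tray, at (220,162). Moving on to the knob.

```bash
python3 - <<'E'
from h import *; from station import ctrl
o=ctrl.get_obs()
d,r=delta(o,[.66,.072,.42],np.pi/2+.2);print(d.round(4),r.round(3))
E
```

```text
[-0.1491  0.2625 -0.1986] [-0.002  0.007 -0.362]
```

>>> run_rows(
  ticks=[
    [0.6,[0,0,-50],[0,0,0]],
    [0.6,[0,0,-100],[0,0,0]],
    [0.6,[0,0,-150],[0,0,-0.4]],
    [0.6,[-150,262,-200],[0,0,-1.44]],
    [0.6,[-150,262,-200],[0,0,-1.44]],
    [0.6,[-150,262,-200],[0,0,-1.44]],
    [0.6,[-150,262,-200],[0,0,-1.44]],
    [0.6,[-150,262,-200],[0,0,-1.44]],
    [0.6,[-150,262,-200],[0,0,-1.44]],
    [0.6,[-150,262,-200],[0,0,-1.44]],
  ],
)

```text
time_s: 8.1
position: [0.6622, 0.0791, 0.4122]
ee_rot: [-0.103, 0.995, 0.002, -0.001]
wrist_force: [0.1, 0.4, -0.5]
width: 0.6
gripper_force: 0.0
```

>>> run_rows(
  ticks=[
    [0.6,[0,0,0],[0,0,0]],
    [0.6,[0,0,0],[0,0,0]],
  ],
)

```text
time_s: 8.3
position: [0.6598, 0.0709, 0.4136]
ee_rot: [-0.099, 0.995, -0.0, -0.0]
wrist_force: [-0.6, -0.1, 1.0]
width: 0.599
gripper_force: 0.0
```

```bash
python3 - <<'E'
from h import *; from station import ctrl
o=ctrl.get_obs();f=ctrl.grab_frame('wrist');pickle.dump((o,f),open('f5.pkl','wb'))
c=cv2.resize(f['color'],(800,600),interpolation=cv2.INTER_CUBIC)
cv2.imwrite('pics/w5.png',c[:,:,::-1]);print(o['position'],o['ee_rot'])
E
```

```text
[0.65975262 0.07085882 0.41363618] [-9.87772648e-02  9.95109386e-01 -4.68877730e-04 -3.77336821e-04]
```

View pics/w5.png

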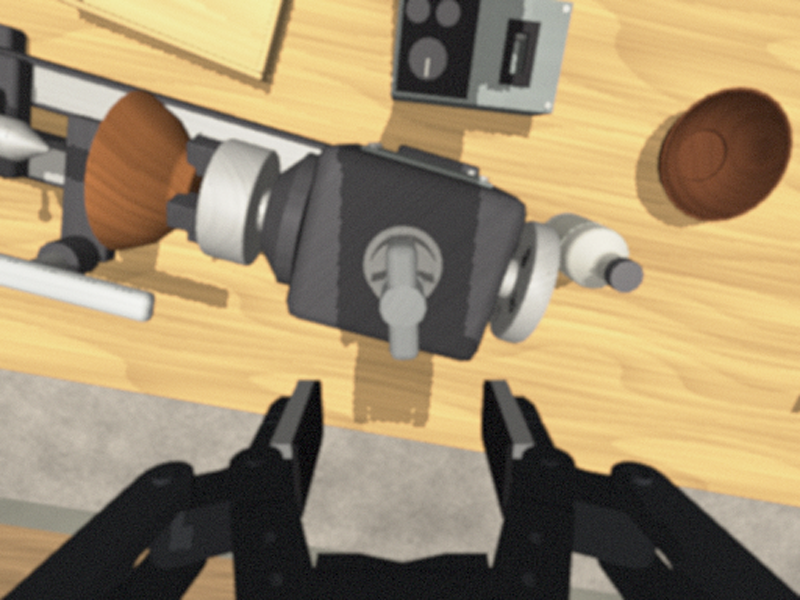

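The wing bar's midline runs from (401,248) to (405,352), with its cap at (402,304) and the collar centre at (402,267).

```bash
python3 - <<'E'
from h import *
o,f=pickle.load(open('f5.pkl','rb'));s=.64
w=[onplane(f,(u*s,v*s),.316,o) for u,v in[(401,246),(405,354)]]
print(w,sum(w)/2,np.linalg.norm(w[1]-w[0]),np.arctan2(*(w[1]-w[0])[1::-1]))
print('cap',onplane(f,(402.5*s,304*s),.32,o),'collar',onplane(f,(402*s,266*s),.252,o))
o1,f1=pickle.load(open('f1.pkl','rb'));print('tri',tri([(f,(402.5*s,304*s),o),(f1,(242.5,245.5),o1)]))
# edges of wing by Hough
g=cv2.cvtColor(f['color'],cv2.COLOR_RGB2GRAY);e=cv2.Canny(g,40,100)
for l in cv2.HoughLinesP(e[150:235,235:285],1,np.pi/360,12,minLineLength=14,maxLineGap=3)[:,0]:
    p=l+np.array([235,150,235,150])
    if abs(l[2]-l[0])<.3*abs(l[3]-l[1]):
        a,b=[onplane(f,q,.316,o) for q in(p[:2],p[2:])];v=(b-a) if b[0]>a[0] else a-b;print(p,np.arctan2(v[1],v[0]).round(3))
E
```

```text
[array([0.62957592, 0.06439395, 0.316     ]), array([0.68692487, 0.07797339, 0.316     ])] [0.6582504  0.07118367 0.316     ] 0.058934734402612196 0.23250389436702065
cap [0.65805271 0.07083713 0.32      ] collar [0.65556067 0.07008305 0.252     ]
tri [0.65815412 0.07118729 0.32049133]
[264 160 265 184] 0.244
[249 208 250 225] 0.243
[267 179 267 165] 0.207
```

```bash
python3 - <<'E'
from h import *; from station import ctrl
o=ctrl.get_obs();print(o['joint_positions'])
d,r=delta(o,[.6577,.0710,.286],np.pi/2+.225);print(d.round(4),r.round(3))
E
```

```text
[-0.25013329  0.48237375  0.13688977  1.12751067 -0.06249742  1.53587637
  1.64136522]
[0.0017 0.0011 0.1281] [-0.001 -0.    -0.028]
```

>>> run_rows(
  ticks=[
    [0.5,[1.7,1,40],[0,0,-0.112]],
    [0.5,[1.7,1,80],[0,0,-0.112]],
    [0.5,[1.7,1,110],[0,0,-0.112]],
    [0.5,[1.7,1,128],[0,0,-0.112]],
    [0.5,[1.7,1,128],[0,0,-0.112]],
    [0.5,[1.7,1,128],[0,0,-0.112]],
    [0,[1.7,1,128],[0,0,-0.112]],
    [0,[1.7,1,128],[0,0,-0.112]],
    [0,[1.7,1,128],[0,0,-0.112]],
    [0,[1.7,1,128],[0,0,-0.112]],
  ],
  squeeze=80,
)

```text
time_s: 9.35
position: [0.659, 0.0717, 0.287]
ee_rot: [-0.113, 0.994, -0.001, 0.001]
wrist_force: [2.5, -5.0, 2.7]
width: 0.174
gripper_force: 79.1
```

```bash
python3 -c "
from station import ctrl
o=ctrl.get_obs();print(o['wrist_force'],o['moment'])"
```

```text
[ 2.46266761 -5.00254361  2.70600916] [-1.01697543 -0.46720753  0.03345299]
```

Scaled: -0.012 m is -12, -0.008 m is -8.

>>> run_rows(
  ticks=[
    [0,[0,0,-4],[0,0,0]],
    [0,[0,0,-8],[0,0,0]],
    [0,[0,0,-12],[0,0,0]],
    [0,[0,0,-12],[0,0,0]],
    [0,[0,0,-12],[0,0,0]],
  ],
)

```text
time_s: 9.85
position: [0.6589, 0.0717, 0.298]
ee_rot: [-0.113, 0.994, -0.001, 0.001]
wrist_force: [2.9, -4.6, 0.4]
width: 0.18
gripper_force: 78.6
```

```bash
python3 -c "
from station import ctrl
o=ctrl.get_obs();print(o['wrist_force'],o['moment'])"
```

```text
[ 2.92489515 -4.64787891  0.42678047] [-1.11238765e+00 -7.99558191e-01 -4.27442496e-04]
```

Scaled: 0.6 rad is 2.4.

>>> run_rows(
  ticks=[
    [0,[0,0,0],[0,0,0.48]],
    [0,[0,0,0],[0,0,0.96]],
    [0,[0,0,0],[0,0,1.44]],
    [0,[0,0,0],[0,0,1.92]],
    [0,[0,0,0],[0,0,2.4]],
    [0,[0,0,0],[0,0,2.4]],
  ],
)

```text
time_s: 10.45
position: [0.6592, 0.0725, 0.298]
ee_rot: [0.188, 0.982, -0.0, 0.001]
wrist_force: [4.0, -3.5, -1.4]
width: 0.177
gripper_force: 78.8
```

```bash
python3 -c "
from station import ctrl
o=ctrl.get_obs();print(o['wrist_force'],o['moment'])"
```

```text
[ 3.97830033 -3.53781702 -1.37815053] [-0.76031574 -1.14157777 -0.05335799]
```

Scaled: 0.97 rad is 3.88.

>>> run_rows(
  ticks=[
    [0,[0,0,0],[0,0,0.56]],
    [0,[0,0,0],[0,0,1.12]],
    [0,[0,0,0],[0,0,1.68]],
    [0,[0,0,0],[0,0,2.24]],
    [0,[0,0,0],[0,0,2.8]],
    [0,[0,0,0],[0,0,3.36]],
    [0,[0,0,0],[0,0,3.88]],
    [0,[0,0,0],[0,0,3.88]],
    [0,[0,0,0],[0,0,3.88]],
  ],
)

```text
time_s: 11.35
position: [0.6604, 0.0731, 0.2981]
ee_rot: [0.622, 0.783, 0.001, 0.002]
wrist_force: [9.2, -1.6, -4.5]
width: 0.175
gripper_force: 78.6
```

```bash
python3 -c "
from station import ctrl
o=ctrl.get_obs();print(o['wrist_force'],o['moment'])"
```

```text
[ 9.15572349 -1.61576143 -4.53894892] [-0.53040326 -2.39918535 -0.0691967 ]
```

>>> run_rows(
  ticks=[
    [0,[0,0,4],[0,0,0]],
    [0,[0,0,8],[0,0,0]],
    [0,[0,0,12],[0,0,0]],
    [0,[0,0,12],[0,0,0]],
  ],
)

```text
time_s: 11.75
position: [0.6604, 0.0731, 0.2864]
ee_rot: [0.622, 0.783, 0.002, 0.002]
wrist_force: [9.1, -1.8, -2.1]
width: 0.176
gripper_force: 78.7
```

```bash
python3 -c "
from station import ctrl
o=ctrl.get_obs();print(o['wrist_force'],o['moment'])"
```

```text
[ 9.07032137 -1.78737069 -2.08020368] [-0.4423788  -2.31781526 -0.07518681]
```

Scaled: 0.0015 m is 1.5, 0.009 m is 9.

>>> run_rows(
  ticks=[
    [0,[0,1.5,2],[0,0,0]],
    [0,[0,1.5,5],[0,0,0]],
    [0,[0,1.5,9],[0,0,0]],
  ],
)

```text
time_s: 12.05
position: [0.6606, 0.0731, 0.2773]
ee_rot: [0.622, 0.783, 0.001, 0.001]
wrist_force: [5.0, -2.2, 3.4]
width: 0.165
gripper_force: 79.6
```

```bash
python3 -c "
from station import ctrl
o=ctrl.get_obs();print(o['wrist_force'],o['moment'])"
```

```text
[ 5.04619652 -2.15523448  3.3871984 ] [-0.61434377 -1.48183362 -0.07072887]
```

Scaled: 0.008 m is 8, 0.006 m is 6.

>>> run_rows(
  ticks=[
    [0,[0,0,3],[0,0,0]],
    [0,[0,0,6],[0,0,0]],
    [0,[0,0,8],[0,0,0]],
    [0,[0,0,8],[0,0,0]],
  ],
)

```text
time_s: 12.45
position: [0.6607, 0.0731, 0.2706]
ee_rot: [0.622, 0.783, 0.001, 0.001]
wrist_force: [2.3, -1.8, 12.3]
width: 0.174
gripper_force: 81.1
```

```bash
python3 -c "
from station import ctrl
o=ctrl.get_obs();print(o['wrist_force'],o['moment'],o['position'])"
```

```text
[ 2.29518842 -1.84279003 12.30354859] [-0.65840679 -0.55265242  0.03166585] [0.66074015 0.07309235 0.27061604]
```

>>> run_rows(
  ticks=[
    [0,[0,0,2],[0,0,0]],
    [0,[0,0,2],[0,0,0]],
  ],
)

```text
time_s: 12.65
position: [0.6609, 0.0731, 0.2704]
ee_rot: [0.622, 0.783, 0.002, 0.002]
wrist_force: [-1.3, -1.5, 25.7]
width: 0.176
gripper_force: 83.0
```

Scaled: -0.15 m is -150, -0.1 m is -100.

>>> run_rows(
  ticks=[
    [0,[0,0,1],[0,0,0]],
    [0,[0,0,-1],[0,0,0]],
    [0.3,[0,0,-1],[0,0,0]],
    [0.5,[0,0,-1],[0,0,0]],
    [0.5,[0,0,-1],[0,0,0]],
    [0.5,[0,0,-20],[0,0,0]],
    [0.5,[0,0,-60],[0,0,0]],
    [0.5,[0,0,-100],[0,0,0]],
    [0.5,[0,0,-150],[0,0,0]],
    [0.5,[0,0,-150],[0,0,0]],
  ],
)

```text
time_s: 13.65
position: [0.6612, 0.0727, 0.4233]
ee_rot: [0.622, 0.783, 0.003, 0.003]
wrist_force: [-0.1, -0.8, -0.8]
width: 0.5
gripper_force: 0.0
```

```bash
python3 - <<'E'
from h import *; from station import ctrl
o=ctrl.get_obs();f=ctrl.grab_frame('wrist');g=ctrl.grab_frame('scene')['color'];t=ctrl.grab_frame('top')['color'];pickle.dump((o,f),open('f6.pkl','wb'))
im=np.zeros((600,800,3),np.uint8);im[:384,:512]=f['color'];im[:300,512:]=cv2.resize(g[110:230,250:365],(288,300));im[384:600,:288]=cv2.resize(t[120:250,200:373],(288,216));im[384:600,300:588]=cv2.resize(g[120:330,190:470],(288,216))
cv2.imwrite('pics/w6.png',im[:,:,::-1])
E
```

```text
(no output)
```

View pics/w6.png

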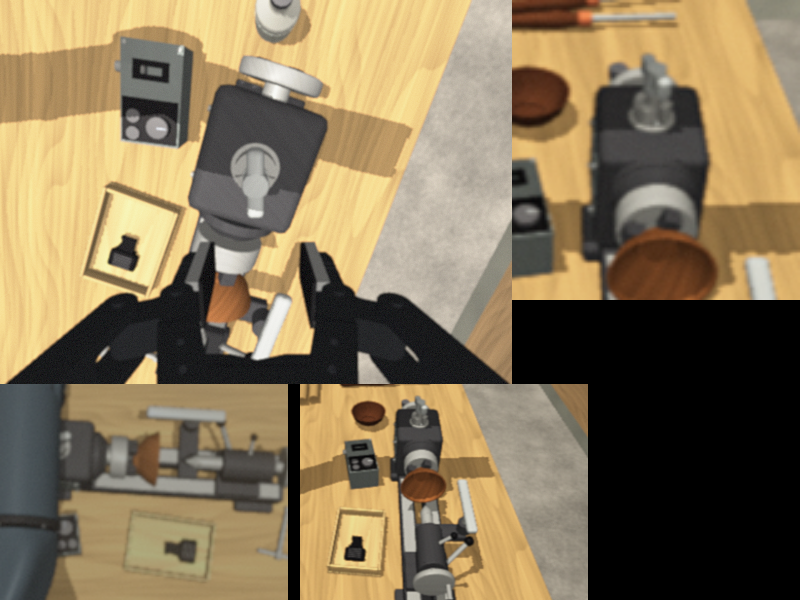

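The knob now sits across its starting direction and lower, pushed against a hard stop at about 25 N. The key lies in the tray, and the bystanders are where they were.

```bash
python3 -c "
from station import ctrl
print(ctrl.close_job())"
```

```text
the job is handed in; nothing more can be done
None
```

The job is handed in after about 14 s of robot time: the safety key was laid in the tray first, then the index knob was lifted, turned a quarter turn clockwise and pushed 16.6 mm down to a firm stop in the deep slot, with glue bottle, bowl and chuck key left alone; `close_job()` returned no verdict.

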